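# Angle the clamp bar past the post into its bay

## Task

Put the aluminium clamp bar away in its plywood bay by pushing it over the table with the fingertips: angle its right-hand end past the steel post first, then push the other end in, until the bar lies flush against the bay's back fence, between the two cheeks and behind the post. Keep the bar flat on the table, never lifting it, leave the cup, the pot and the card box where they are, and let go of everything at the end.

Things in the scene. Friction and masses are not known exactly. Their poses are not given: they have to be found in the camera images.
- clamp_bar: loose bright aluminium bar with a black strip along its top and a dark screw head near each end, lying flat on the table in front of the bay; 25 x 220 x 24 mm (x, y, z), about 0.3 kg, needs only a few newtons to slide. Origin: centre of its underside; y runs along its length, z up. It starts with its +y end to the robot's left
- bar_left_end (a point): centre of the bar's end face at its +y end (the left-hand end), 12 mm above its underside
- bar_right_end (a point): centre of the bar's end face at its -y end (the right-hand end), 12 mm above its underside
- bay: plywood bay fixed to the table: fence and two cheeks, 30 mm high, no floor (the bar slides on the table), open towards the robot. Origin: on the table, midway between the cheeks; x points into the bay, y to its left. In this frame: fence's front face at x = 20 mm, cheeks' inner faces at y = -122 and 122 mm, cheeks 12 mm thick, from x = -30 mm to the fence. Home: bar along y, centre at x = 7.5 mm
- post (a point): centre of the top of the fixed upright steel pin, 18 mm in diameter, 45 mm high, in front of the bay near its right-hand cheek, at x = -34, y = -90 mm in the bay's frame. Between it and the fence is a gap of 45 mm. The bar cannot go in parallel to the fence: the post or the left cheek stops it
- cup: bystander: small white round cup with beads, 62 mm across, 23 mm high, on the left; origin: centre of its underside
- pot: bystander: small white screw pot, 45 mm across, 38 mm high, just behind the bay's fence; origin: centre of its underside
- card_box: bystander: small dark red lidded card box, 50 x 70 x 27 mm, the one nearest the bay's right-hand cheek; origin: centre of its underside
There are look-alikes about, which are no part of the job. What is meant by the clamp_bar is not red, and is the larger of those in its own colour.

How it is judged:
By the outcome, as a careful person would: the job done as asked, in the order asked, and still so for the second after the job is handed in, with the robot touching nothing.
It also fails if it takes over 70 s, if anything falls off the work surface, if the arm or the gripper's body presses on something with over 40 N, if the wrist force passes 120 N, or if a joint passes its speed limit or range.

## Robot

A 6-joint arm with a two-finger parallel gripper is mounted at the origin on a cart in front of the work surface, level with it; the furniture and walls round the work are solid. World frame = base frame: x ahead of the robot, y to its left, z up, the work surface at z = 0. Lengths are in m, angles in rad, forces in N, time in s.
With the tool pointing down it reaches from about 0.325 to 0.775 m from the base axis. Payload 9.3 kg.
Tool frame: the origin (TCP) lies at the very end of the fingers, on their centre line; the grasp point (between the pads) lies 19 mm behind it; z points along the fingers, y is the line along which they close (so a half turn about z gives the same grasp; the last joint's range is limited). The gripper opens to 85 mm and grips with 20 to 120 N. Pads are 22 mm wide; open, the fingers measure 114 mm over their backs; the gripper's body (76 mm by 85 mm) begins 54 mm behind the grasp point. The pads swing forward as they close: fully open they stand 13 mm farther back than shut.
Start: joints at [1.044, 0.259, 0.021, 1.334, 0, 1.418], TCP at [0.201, 0.512, 0.231] pointing down, gripper open.
Joint ranges: [-3.04, 3.04], [-0.91, 1.82], [-1.04, 1.36], [-1.92, 1.95], [-1.52, 1.45], [-3.14, 3.14]. Speed limits (rad/s): [2.22, 2.22, 2.79, 3.14, 3.14, 3.14].

## Interface

Orientations are given as a unit quaternion [x, y, z, w].
In Python, from bench import observe, capture, camera_params, hand_in gives the robot as it stands. The module is installed in compiled form; this text tells all that it offers.
- The arm moves only by the shell command python3 -m pendant 'ROWS'. ROWS is JSON, a list of rows, each an object with "linear": the shift along the tool's x, y, z in mm, a list of three; "roll": the turn about the tool's z in rad; "jaw": the opening, from 0 (shut) to 1 (fully open). A call has 1 to 20 rows; each row shifts and turns the commanded pose from where the row before left it, along the tool's axes as they then stand; what a row does not reach is not made up. A row lasts 1/12 s, in which the tool goes at most 41.7 mm and 7.16 degrees, less where a joint would pass 70% of its speed; a pose out of reach is approached as far as the arm can. A call with a gripper value outside its range is refused whole. The fingers move at their own pace and stop on an object; the grip force is fixed at half the most. Time passes only in rows, so rows that do not move let the fingers close. It gives the time, the measured TCP pose, the force, the opening and the grip force at its end, in the units of the state.
- observe(): the state, without advancing time (a new reading comes with each control period).
- capture(name): name is "scene" or "top" or "wrist"; returns (picture, depth): 420x560x3 uint8, blue, green, red; 420x560 float32, m along the optical axis (not along the pixel's ray), 0 where there is no reading.
- camera_params(name): a dict with "intrinsics" (3x3 intrinsics, pixels), "D" ([k1, k2, p1, p2, k3] as OpenCV has them; the pictures are not rectified), "R" (3x3) and "t" (3): a world point X has camera coordinates R X + t; the wrist camera has in their place "hand_eye" (4x4, takes a point from camera to tool coordinates, whose origin is the TCP and whose axes are the flange's). Camera axes: x right, y down, z forward; pixel columns grow to the right and rows downward; lengths in m; the calibration is good to about 2 mm. A picture is of the moment at which its call begins: read the wrist's pose just before it. camera_params takes no time and is no camera call.
- hand_in(): hands the job in; it is judged then, once.
The state is a dict: "time": time; "qpos": joint angles; "joint_velocities": joint speeds; "joint_torque": joint torques, N m; "eef_pos": TCP position; "tool_rot": TCP orientation; "wrist_force": force on the tool from outside, world axes, zero at the start; "ft_torque": the same for the moment, N m; "gripper_width": finger opening in m; "gripper_force": force on a finger pad.
Only numpy, scipy, OpenCV 4.12 (cv2) and the standard library are available. Lean on these libraries where they do the work, as an engineer would, in place of code of your own. Each camera call takes 0.05 s, during which the arm holds its last target. There are 200 camera calls.

## Working session

There is one attempt and no reset: what is moved stays moved. The work goes in short steps, Python scripts to look and compute and a shell command to move; the robot and the scene stay as the last step left them, time stands still between calls to the robot, and variables do not carry over. Pictures are saved under pics/ and viewed, at most 10 in all, crops included, and the job is handed in when it is done.

```bash
mkdir -p pics
cat > h.py <<'E'
import numpy as np, cv2
from bench import observe, capture, camera_params
def px2w(name,uv,z):
    p=camera_params(name);K=np.array(p["intrinsics"]);R=np.array(p["R"]);t=np.array(p["t"])
    n=cv2.undistortPoints(np.array(uv,float).reshape(-1,1,2),K,np.array(p["D"])).reshape(-1,2)
    d=np.c_[n,np.ones(len(n))]@R; c=-R.T@t
    return c+d*((z-c[2])/d[:,2])[:,None]
def w2px(name,X):
    p=camera_params(name);R=np.array(p["R"]);t=np.array(p["t"])
    return cv2.projectPoints(np.array(X,float).reshape(-1,1,3),cv2.Rodrigues(R)[0],t,np.array(p["intrinsics"]),np.array(p["D"]))[0].reshape(-1,2)
E
python3 - <<'E'
from h import *
s=observe();print(s)
im,d=capture("top");cv2.imwrite("pics/top.png",im);np.save("d.npy",d)
im2,_=capture("scene");cv2.imwrite("pics/scene.png",im2)
p=camera_params("top");print(p)
print(px2w("top",[[0,0],[560,0],[0,420],[560,420]],0))
E
```

```text
{'time': 0.0, 'qpos': array([1.04438355e+00, 2.59203906e-01, 2.07283574e-02, 1.33368189e+00,
       2.40803519e-06, 1.41813728e+00]), 'joint_velocities': array([ 0.00058471,  0.00086222,  0.00021465,  0.00134259,  0.00107762,
       -0.00116419]), 'joint_torque': array([-4.09428631e-04, -5.55646384e+01,  3.44529605e+01,  1.38725369e-02,
       -2.22106123e-04, -1.09336403e-05]), 'eef_pos': array([0.20069983, 0.51176527, 0.23064665]), 'tool_rot': array([ 1.85791004e-01,  9.82589049e-01, -6.41301531e-04, -2.27794114e-04]), 'wrist_force': array([-0.29979499,  0.15684313, -0.48188472]), 'ft_torque': array([0.01702977, 0.00439094, 0.03555111]), 'gripper_force': 0.0, 'gripper_width': 0.08563855336528929}
{'intrinsics': array([[475.08416664,   0.        , 282.4183592 ],
       [  0.        , 475.08416664, 210.62078206],
       [  0.        ,   0.        ,   1.        ]]), 'D': array([0.03738207, 0.        , 0.        , 0.        , 0.        ]), 'R': array([[ 0.01374771, -0.99989344,  0.00491079],
       [-0.99582019, -0.01413488, -0.09023498],
       [ 0.09029478, -0.00364974, -0.9959084 ]]), 't': array([0.042436  , 0.6098396 , 1.25189618])}
[[ 1.19252738  0.84965879  0.        ]
 [ 1.21862824 -0.72304099  0.        ]
 [ 0.05704316  0.77449028  0.        ]
 [ 0.07447207 -0.67951498  0.        ]]
```

View pics/top.png

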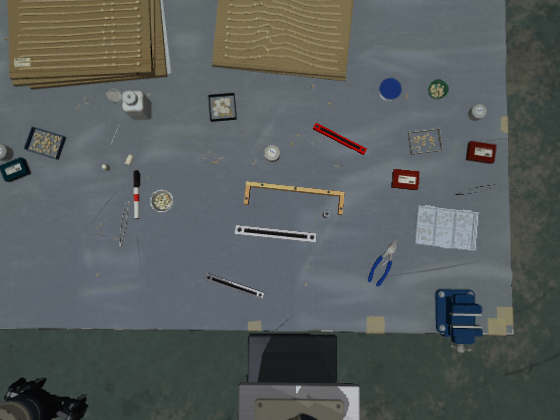

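View pics/scene.png

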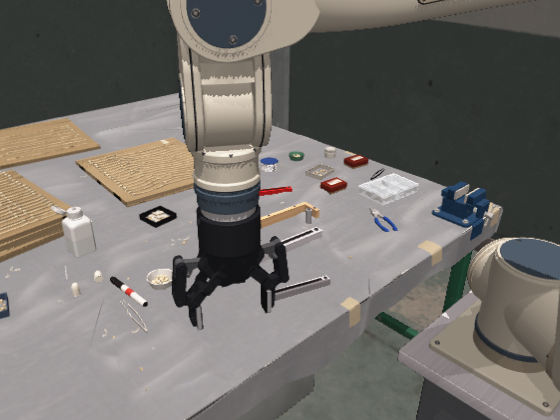

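The top view shows three bars: red at (340,138), a small silver one at (235,285) and a larger silver one at (276,233). The larger silver one is the clamp bar, because it isn't red, it's the longer of the silver pair and it lies in front of the bay. The bay fence runs (246,184)–(344,192), the post is at (326,213), the cup at (161,201), the pot at (272,153) and the card box at (405,180). I'll confirm this in an enlarged crop and measure.

Run:
```python
from h import *
im=cv2.imread("pics/top.png")
c=cv2.resize(im[170:305,200:360],None,fx=5,fy=4.4,interpolation=cv2.INTER_CUBIC)
c=cv2.resize(im[175:250,225:355],None,fx=6,fy=6,interpolation=cv2.INTER_CUBIC)
cv2.imwrite("pics/crop.png",c)
```

```text
(no output)
```

View pics/crop.png

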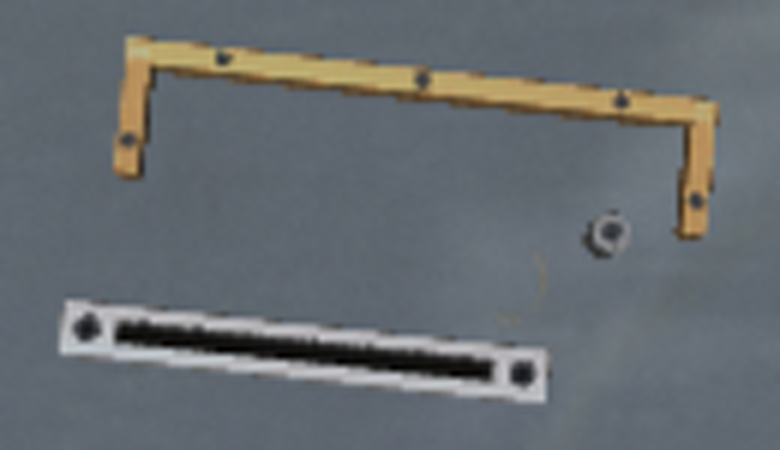

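```bash
cat > meas.py <<'E'
from h import *
def bar_pose(im, mask_box=None):
    # bar: bright grey/white pixels near bay; returns centre, yaw-direction at z=.024
    hsv=cv2.cvtColor(im,cv2.COLOR_BGR2HSV)
    m=((hsv[...,2]>165)&(hsv[...,1]<40)).astype(np.uint8)
    x0,y0,x1,y1=mask_box; k=np.zeros_like(m);k[y0:y1,x0:x1]=m[y0:y1,x0:x1]
    k=cv2.morphologyEx(k,cv2.MORPH_CLOSE,np.ones((9,9)))
    n,l,st,_=cv2.connectedComponentsWithStats(k);i=1+st[1:,4].argmax()
    c=max(cv2.findContours((l==i).astype(np.uint8),0,1)[0],key=len)
    return cv2.minAreaRect(c)
E
python3 - <<'E'
from meas import *
from scipy.optimize import least_squares
im=cv2.imread("pics/top.png")
r=bar_pose(im,(200,220,340,250));b=cv2.boxPoints(r);print(r)
P=px2w("top",b,.024);print(P*1e3)
f=lambda a:np.array(a)/6+[225-.42,175-.42]
s=px2w("top",f([[88,326],[522,373]]),.024);print("screws",s*1e3,"mid",s.mean(0),"ang",np.degrees(np.arctan2(-(s[0]-s[1])[0],(s[0]-s[1])[1])),np.linalg.norm(s[0]-s[1]))
mod=np.array([[-30,134,30],[-30,122,30],[-30,-122,30],[-30,-134,30],[20,122,30],[20,-122,30],[-34,-90,45]])/1e3
pix=f([[113,172],[143,176],[680,235],[708,236],[152,66],[686,121],[609,232]])
W=np.array([px2w("top",[p],m[2])[0] for p,m in zip(pix,mod)])
def T(q,m):
    c,s_=np.cos(q[2]),np.sin(q[2]);return np.c_[q[0]+c*m[:,0]-s_*m[:,1],q[1]+s_*m[:,0]+c*m[:,1]]
o=least_squares(lambda q:(T(q,mod)-W[:,:2]).ravel(),[.57,0,0])
print(o.x,np.degrees(o.x[2]),(o.fun.reshape(-1,2)*1e3).round(1),"post",T(o.x,mod[6:]))
print("box,cup,pot",px2w("top",[[405,180]],.027),px2w("top",[[161,201]],.023),px2w("top",[[272,153]],.038))
# bar in bay frame
c,s_=np.cos(o.x[2]),np.sin(o.x[2]);R=np.array([[c,s_],[-s_,c]])
print("screws in bay",(s[:,:2]-o.x[:2])@R.T*1e3,"corners",(P[:,:2]-o.x[:2])@R.T*1e3)
E
```

```text
((275.25225830078125, 233.078369140625), (80.70913696289062, 8.433536529541016), 5.946863651275635)
[[547.08001293 178.33246561  24.        ]
 [569.66914235 176.50559506  24.        ]
 [550.18302879 -39.7193871   24.        ]
 [527.64053958 -37.53399387  24.        ]]
screws [[558.4744675  166.32425455  24.        ]
 [540.13284846 -28.38053482  24.        ]] mid [0.54930366 0.06897186 0.024     ] ang -5.381507243796336 0.19556679163782742
[ 0.64455094  0.02040834 -0.09216655] -5.280754373867938 [[-0.4  0.5]
 [ 0.1  2. ]
 [ 0.8 -0.1]
 [-0.   0.5]
 [ 0.1  0.4]
 [-0.8 -2.2]
 [ 0.2 -1.1]] post [[ 0.60241199 -0.06608044]]
box,cup,pot [[ 0.69712988 -0.27958711  0.027     ]] [[0.63099808 0.37876736 0.023     ]] [[0.76394428 0.08124756 0.038     ]]
screws in bay [[-99.14066611 137.37445185]
 [-99.48456413 -58.19203742]] corners [[-111.59194798  148.28299471]
 [ -88.93055623  148.5428938 ]
 [ -88.43345614  -68.55778427]
 [-111.08140267  -68.45638979]]
```

Clamp bar confirmed: crop pixels (60,300)–(548,402), a black strip and two screws 196 mm apart. The fitted bay frame has residuals of about 2 mm or less. In that frame the bar lies parallel at (-99, 40) mm and the post is where the task says.

Next I align the tool with the bay, shut the jaws and move behind the right end.

```bash
cat > st.py <<'E'
from meas import *
import sys
B=np.array([.64455,.02041]);a=-.09217
Rb=np.array([[np.cos(a),np.sin(a)],[-np.sin(a),np.cos(a)]])
def tcp():
    s=observe();p=s["eef_pos"];q=s["tool_rot"]
    ya=np.degrees(np.arctan2(q[1]**2-q[0]**2,2*q[0]*q[1]))-90-np.degrees(a)
    print("t %.2f TCP bay"%s["time"],(Rb@(p[:2]-B)*1e3).round(1),"z %.1f"%(p[2]*1e3),"yaw %.1f"%ya,"F",(Rb@s["wrist_force"][:2]).round(1),s["wrist_force"][2].round(1))
def bar(name=None):
    im,_=capture("top")
    hsv=cv2.cvtColor(im,cv2.COLOR_BGR2HSV)
    if name: cv2.imwrite("pics/%s.png"%name,cv2.resize(im[170:260,190:370],None,fx=4,fy=4,interpolation=cv2.INTER_CUBIC))
    try:
        b=cv2.boxPoints(bar_pose(im,(200,187,342,256)));P=(px2w("top",b,.024)[:,:2]-B)@Rb.T*1e3
        c=P.mean(0);e=[P[1]-P[0],P[2]-P[1]];l=max(e,key=np.linalg.norm);w=min(e,key=np.linalg.norm);l=l*np.sign(l[1])
        print("bar c",c.round(1),"theta %.1f"%np.degrees(np.arctan2(-l[0],l[1])),"L %.0f W %.0f"%(np.linalg.norm(l),np.linalg.norm(w)))
    except Exception as ex: print(ex)
if __name__=="__main__":
    tcp()
    if len(sys.argv)>1: bar(None if sys.argv[1]=="-" else sys.argv[1])
E
r='x'; python3 -m pendant '[{"linear":[0,0,0],"roll":-0.0937,"jaw":0},{"linear":[0,0,0],"roll":-0.0937,"jaw":0},{"linear":[0,0,0],"roll":-0.0937,"jaw":0},{"linear":[-21,-31,0],"roll":0,"jaw":0},{"linear":[-21,-31,0],"roll":0,"jaw":0},{"linear":[-21,-31,0],"roll":0,"jaw":0},{"linear":[-21,-31,0],"roll":0,"jaw":0},{"linear":[-21,-31,0],"roll":0,"jaw":0},{"linear":[-21,-31,0],"roll":0,"jaw":0},{"linear":[-21,-31,0],"roll":0,"jaw":0},{"linear":[-21,-31,0],"roll":0,"jaw":0},{"linear":[-21,-31,0],"roll":0,"jaw":0},{"linear":[-21,-31,0],"roll":0,"jaw":0},{"linear":[-21,-31,0],"roll":0,"jaw":0},{"linear":[-21,-31,0],"roll":0,"jaw":0},{"linear":[-21,-31,0],"roll":0,"jaw":0},{"linear":[-21,-31,0],"roll":0,"jaw":0},{"linear":[-21,-31,0],"roll":0,"jaw":0},{"linear":[-21,-31,0],"roll":0,"jaw":0},{"linear":[0,0,0],"roll":0,"jaw":0}]'; python3 st.py
```

```text
time: 1.77
eef_pos: [0.492, -0.0179, 0.2303]
tool_rot: [0.048, 0.999, -0.001, -0.0]
wrist_force: [-1.1, 0.9, -0.4]
gripper_width: 0.0
gripper_force: 0.0
t 1.77 TCP bay [-148.4  -52.2] z 230.3 yaw -0.3 F [-1.2  0.8] -0.4
```

```bash
python3 -m pendant '[{"linear":[0,0,35],"roll":0,"jaw":0},{"linear":[0,0,35],"roll":0,"jaw":0},{"linear":[0,0,35],"roll":0,"jaw":0},{"linear":[0,0,35],"roll":0,"jaw":0},{"linear":[0,0,35],"roll":0,"jaw":0},{"linear":[0,0,25],"roll":0,"jaw":0},{"linear":[0,0,15],"roll":0,"jaw":0},{"linear":[0,0,5],"roll":0,"jaw":0},{"linear":[0,0,0],"roll":0,"jaw":0}]'; python3 st.py a1
```

```text
time: 2.52
eef_pos: [0.4886, -0.0126, 0.0102]
tool_rot: [0.046, 0.999, 0.0, -0.001]
wrist_force: [0.8, 0.0, -0.4]
gripper_width: -0.0003
gripper_force: 0.0
t 2.52 TCP bay [-152.3  -47.3] z 10.2 yaw -0.0 F [0.8 0.1] -0.4
bar c [-100.1   69.2] theta 0.4 L 158 W 22
```

View pics/a1.png

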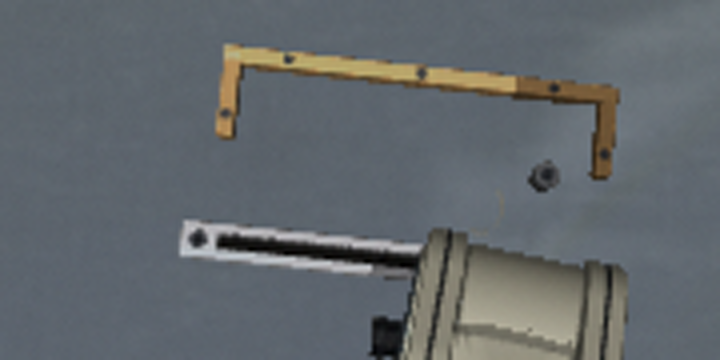

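```bash
python3 - <<'E'
s=open("st.py").read()
s=s.replace('''        print("bar c"''','''        l/=np.linalg.norm(l)/1.0 if 0 else 1
        u=l/np.linalg.norm(l);le=P[np.argsort(P@u)[-2:]].mean(0)+1.5*u;print("from left end: c",(le-110*u).round(1),"left",le.round(1),"RFcorner",(le-220*u+12.5*np.array([u[1],-u[0]])).round(1))
        print("bar c"''').replace("        l/=np.linalg.norm(l)/1.0 if 0 else 1\n","")
open("st.py","w").write(s)
E
python3 -m pendant '[{"linear":[-7,0,0],"roll":0,"jaw":0},{"linear":[-7,0,0],"roll":0,"jaw":0},{"linear":[-7,0,0],"roll":0,"jaw":0},{"linear":[-5,0,0],"roll":0,"jaw":0},{"linear":[-5,0,0],"roll":0,"jaw":0},{"linear":[-5,0,0],"roll":0,"jaw":0},{"linear":[-5,0,0],"roll":0,"jaw":0},{"linear":[-5,0,0],"roll":0,"jaw":0},{"linear":[-5,0,0],"roll":0,"jaw":0},{"linear":[-5,0,0],"roll":0,"jaw":0},{"linear":[0,0,0],"roll":0,"jaw":0}]'; python3 st.py -
```

```text
time: 3.48
eef_pos: [0.5464, -0.0183, 0.0112]
tool_rot: [0.046, 0.999, -0.0, 0.0]
wrist_force: [0.1, -0.6, -0.2]
gripper_width: -0.0004
gripper_force: 0.0
t 3.48 TCP bay [-94.1 -47.6] z 11.2 yaw -0.0 F [ 0.2 -0.6] -0.2
from left end: c [-87.8  40.5] left [-109.8  148.3] RFcorner [-53.6 -64.8]
bar c [-96.5  83.3] theta 11.5 L 130 W 23
```

```bash
python3 -m pendant '[{"linear":[-5,0,0],"roll":0,"jaw":0},{"linear":[-5,0,0],"roll":0,"jaw":0},{"linear":[-5,0,0],"roll":0,"jaw":0},{"linear":[0,0,0],"roll":0,"jaw":0},{"linear":[10,0,0],"roll":0,"jaw":0},{"linear":[15,0,0],"roll":0,"jaw":0},{"linear":[0,10,0],"roll":-0.1,"jaw":0},{"linear":[0,10,0],"roll":-0.1,"jaw":0},{"linear":[0,0,0],"roll":-0.1,"jaw":0},{"linear":[0,0,0],"roll":0,"jaw":0}]'; python3 st.py -
```

```text
time: 4.37
eef_pos: [0.5352, 0.0032, 0.0114]
tool_rot: [-0.106, 0.994, 0.0, -0.0]
wrist_force: [0.6, 0.1, 0.0]
gripper_width: 0.0002
gripper_force: 0.0
t 4.37 TCP bay [-107.3  -27.1] z 11.4 yaw 17.5 F [0.6 0.2] 0.0
from left end: c [-109.3   30.8] left [-142.2  135.7] RFcorner [-64.4 -70.4]
bar c [-121.2   68.6] theta 17.4 L 138 W 81
```

```bash
python3 -m pendant '[{"linear":[0,19,0],"roll":0,"jaw":0},{"linear":[0,19,0],"roll":0,"jaw":0},{"linear":[0,19,0],"roll":0,"jaw":0},{"linear":[0,0,0],"roll":0,"jaw":0}]'; python3 st.py a2
```

```text
time: 4.75
eef_pos: [0.5231, 0.0606, 0.0113]
tool_rot: [-0.102, 0.995, 0.0, -0.0]
wrist_force: [-0.2, 0.5, -0.5]
gripper_width: -0.0002
gripper_force: 0.0
t 4.75 TCP bay [-124.7   28.8] z 11.3 yaw 17.0 F [-0.2  0.5] -0.5
from left end: c [-100.1  -33.4] left [-111.7   76. ] RFcorner [ -76.  -141.5]
bar c [-107.5   35.7] theta 6.1 L 78 W 32
```

View pics/a2.png

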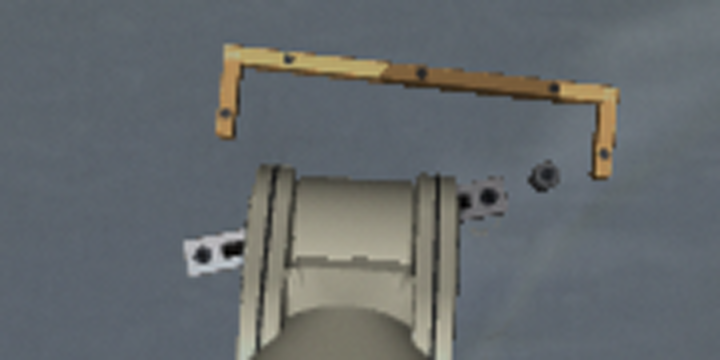

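Both bar screws are visible beside the wrist, at crop (203,254) and (489,197). I'll compute the pose from them.

```bash
cat > sc.py <<'E'
from st import *
def scr(p,q,z=.024):
    P=(px2w("top",np.array([p,q])/4.+[190-.375,170-.375],z)[:,:2]-B)@Rb.T*1e3
    l=P[0]-P[1];u=l/np.linalg.norm(l);c=P.mean(0);n=np.array([u[1],-u[0]])
    print("c",c.round(1),"theta %.1f"%np.degrees(np.arctan2(-l[0],l[1])),"d %.0f"%np.linalg.norm(l),"left",(c+110*u).round(1),"RF",(c-110*u+12.5*n).round(1),"u",u.round(3))
    return c,u,n
E
python3 -c "
from sc import *
scr([203,254],[489,197])"
```

```text
c [-80.8  39.5] theta 17.4 d 196 left [-113.6  144.4] RF [-36.  -61.8] u [-0.299  0.954]
```

```bash
python3 -m pendant '[{"linear":[-8,-1,0],"roll":0,"jaw":0},{"linear":[-8,-1,0],"roll":0,"jaw":0},{"linear":[-4,-1,0],"roll":0,"jaw":0},{"linear":[-4,0,0],"roll":0,"jaw":0},{"linear":[-4,0,0],"roll":0,"jaw":0},{"linear":[-4,0,0],"roll":0,"jaw":0},{"linear":[-4,0,0],"roll":0,"jaw":0},{"linear":[-4,0,0],"roll":0,"jaw":0},{"linear":[-4,0,0],"roll":0,"jaw":0},{"linear":[-4,0,0],"roll":0,"jaw":0},{"linear":[-4,0,0],"roll":0,"jaw":0},{"linear":[-4,0,0],"roll":0,"jaw":0},{"linear":[0,0,0],"roll":0,"jaw":0},{"linear":[15,0,0],"roll":0,"jaw":0},{"linear":[20,0,0],"roll":0,"jaw":0},{"linear":[20,15,0],"roll":0,"jaw":0},{"linear":[0,0,0],"roll":0,"jaw":0}]'; python3 st.py a3
```

```text
time: 6.22
eef_pos: [0.5191, 0.0714, 0.0111]
tool_rot: [-0.104, 0.995, 0.0, -0.001]
wrist_force: [-0.2, 1.4, -0.6]
gripper_width: -0.0002
gripper_force: 0.0
t 6.22 TCP bay [-129.6   39.2] z 11.1 yaw 17.2 F [-0.3  1.4] -0.6
from left end: c [-108.5  -18.1] left [-120.1   91.2] RFcorner [ -84.4 -126.2]
bar c [-115.8   51. ] theta 6.1 L 78 W 35
```

View pics/a3.png

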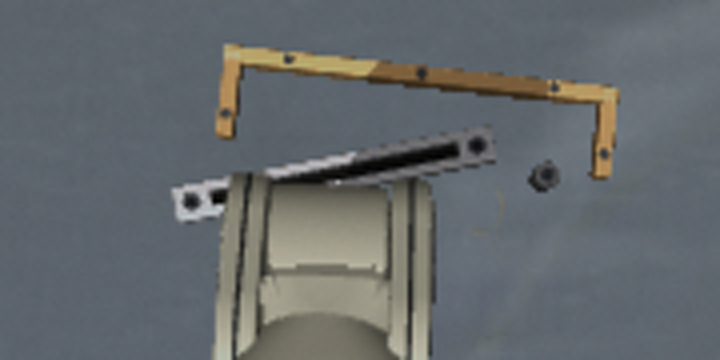

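Bar screws are at crop (192,201) and (477,145), and the right end is now left of and level with the post at (544,176).

```bash
python3 -c "
from sc import *
c,u,n=scr([192,201],[477,145])
s=observe();p=Rb@(s['eef_pos'][:2]-B)*1e3
L=c+110*u
print('TCP rel left end: along u',(p-L)@u,'along n',(p-L)@n)
print('post clear',-(np.array([-34,-90])-c)@n-21.5)"
```

```text
c [-46.4  51. ] theta 17.3 d 196 left [-79. 156.] RF [ -1.8 -50.4] u [-0.297  0.955]
TCP rel left end: along u -97.3515202600822 along n -80.83450689070025
post clear 8.505560765116986
```

```bash
python3 -m pendant '[{"linear":[0,28,0],"roll":0,"jaw":0},{"linear":[0,28,0],"roll":0,"jaw":0},{"linear":[0,28,0],"roll":0,"jaw":0},{"linear":[0,28,0],"roll":0,"jaw":0},{"linear":[0,28,0],"roll":0,"jaw":0},{"linear":[0,0,0],"roll":0,"jaw":0},{"linear":[-27,0,0],"roll":0,"jaw":0},{"linear":[-27,0,0],"roll":0,"jaw":0},{"linear":[-27,0,0],"roll":0,"jaw":0},{"linear":[0,0,0],"roll":0,"jaw":0}]'; python3 -c "
from sc import *
tcp()
c=np.array([-46.4,51]);u=np.array([-.297,.955]);n=np.array([u[1],-u[0]])
s=observe();p=Rb@(s['eef_pos'][:2]-B)*1e3
L=c+110*u
print('along u',(p-L)@u,'along n',(p-L)@n)"
```

```text
time: 7.1
eef_pos: [0.5792, 0.2248, 0.0115]
tool_rot: [-0.103, 0.995, 0.0, 0.003]
wrist_force: [-0.4, -0.4, 0.1]
gripper_width: 0.0004
gripper_force: 0.0
t 7.10 TCP bay [-83.9 197.5] z 11.5 yaw 17.1 F [-0.3 -0.4] 0.1
along u 41.06037019170109 along n 7.72241783810545
```

```bash
python3 -m pendant '[{"linear":[7,0,0],"roll":0,"jaw":0},{"linear":[0,-7,0],"roll":0,"jaw":0},{"linear":[0,-7,0],"roll":0,"jaw":0},{"linear":[0,-4,0],"roll":0,"jaw":0},{"linear":[0,-4,0],"roll":0,"jaw":0},{"linear":[0,-4,0],"roll":0,"jaw":0},{"linear":[0,-4,0],"roll":0,"jaw":0},{"linear":[0,-4,0],"roll":0,"jaw":0},{"linear":[0,-4,0],"roll":0,"jaw":0},{"linear":[0,-4,0],"roll":0,"jaw":0},{"linear":[0,-4,0],"roll":0,"jaw":0},{"linear":[0,0,0],"roll":0,"jaw":0}]'; python3 st.py a4
```

```text
time: 8.1
eef_pos: [0.5762, 0.1769, 0.0113]
tool_rot: [-0.103, 0.995, -0.0, 0.0]
wrist_force: [-0.2, -0.6, 0.6]
gripper_width: -0.0001
gripper_force: 0.0
t 8.10 TCP bay [-82.4 149.6] z 11.3 yaw 17.1 F [-0.2 -0.6] 0.6
from left end: c [-11.8 165.1] left [-70.2 258.3] RFcorner [57.1 78.5]
bar c [-46.9 221.1] theta 32.0 L 85 W 47
```

View pics/a4.png

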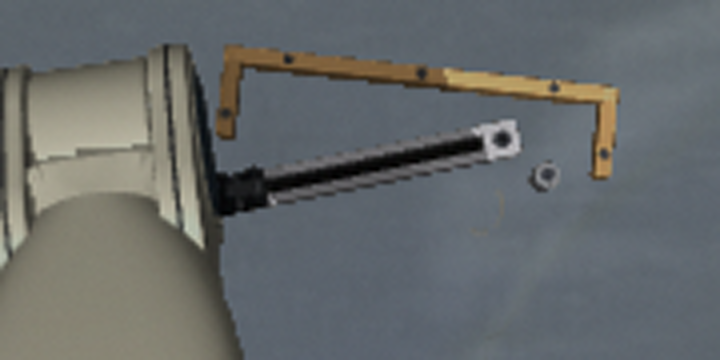

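The right end at crop (520,138) has advanced about 18 mm and the bar looks straight. The finger is on the left end at (250,187).

```bash
cat >> sc.py <<'E'
def scr1(r,m,z=.024):
    P=(px2w("top",np.array([m,r])/4.+[190-.375,170-.375],z)[:,:2]-B)@Rb.T*1e3
    u=P[0]-P[1];u/=np.linalg.norm(u);c=P[1]+98*u;n=np.array([u[1],-u[0]])
    s=observe();p=Rb@(s['eef_pos'][:2]-B)*1e3;L=c+110*u
    print("c",c.round(1),"theta %.1f"%np.degrees(np.arctan2(-u[0],u[1])),"left",L.round(1),"RF",(c-110*u+12.5*n).round(1),"tcp u,n",(p-L)@u,(p-L)@n,'post clear',-(np.array([-34,-90])-c)@n-21.5)
E
python3 -c "
from sc import *
scr1([503,138],[270,186])"
```

```text
c [-40.6  33.7] theta 17.8 left [-74.2 138.5] RF [  4.9 -67.2] tcp u,n 13.224384068467932 -4.514672542443442 post clear 9.96708110126822
```

```bash
python3 -m pendant '[{"linear":[0,-4,0],"roll":0,"jaw":0},{"linear":[0,-4,0],"roll":0,"jaw":0},{"linear":[0,-4,0],"roll":0,"jaw":0},{"linear":[0,-4,0],"roll":0,"jaw":0},{"linear":[0,-4,0],"roll":0,"jaw":0},{"linear":[0,-4,0],"roll":0,"jaw":0},{"linear":[0,-4,0],"roll":0,"jaw":0},{"linear":[0,-4,0],"roll":0,"jaw":0},{"linear":[0,-4,0],"roll":0,"jaw":0},{"linear":[0,-4,0],"roll":0,"jaw":0},{"linear":[0,-4,0],"roll":0,"jaw":0},{"linear":[0,0,0],"roll":0,"jaw":0}]'; python3 st.py a5
```

```text
time: 9.15
eef_pos: [0.5853, 0.1337, 0.0113]
tool_rot: [-0.103, 0.995, -0.0, 0.0]
wrist_force: [0.3, 0.3, -0.1]
gripper_width: -0.0001
gripper_force: 0.0
t 9.15 TCP bay [-69.4 107.4] z 11.3 yaw 17.1 F [0.3 0.4] -0.1
from left end: c [-25.7  87.3] left [-42.2 196. ] RFcorner [  3.2 -19.6]
bar c [-36.  154.9] theta 8.6 L 80 W 52
```

View pics/a5.png

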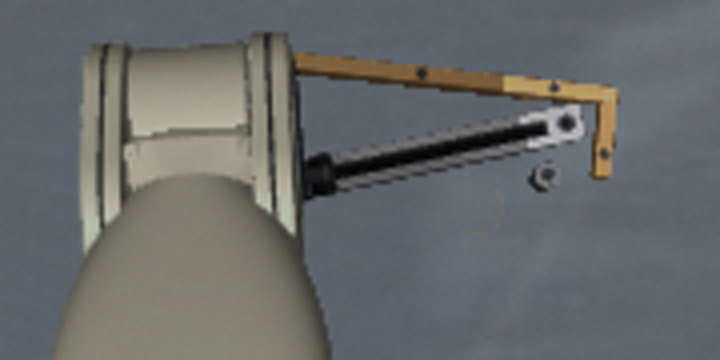

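The right end at crop (567,122) is now behind the post, between it and the fence and close to the right cheek.

```bash
python3 -c "
from sc import *
scr1([567,122],[340,173])"
```

```text
c [-26.9  -8.8] theta 18.8 left [-62.3  95.4] RF [  20.4 -108.9] tcp u,n 13.967194657235344 -2.8239090083880574 post clear 11.426439345087374
```

```bash
python3 -m pendant '[{"linear":[0,14,0],"roll":0,"jaw":0},{"linear":[10,0,0],"roll":0,"jaw":0},{"linear":[15,0,0],"roll":0,"jaw":0},{"linear":[20,0,0],"roll":0,"jaw":0},{"linear":[0,0,0],"roll":0,"jaw":0},{"linear":[0,-18,0],"roll":0,"jaw":0},{"linear":[0,-18,0],"roll":0,"jaw":0},{"linear":[0,0,0],"roll":0.1,"jaw":0},{"linear":[0,0,0],"roll":0.1,"jaw":0},{"linear":[0,0,0],"roll":0.1,"jaw":0},{"linear":[0,0,0],"roll":0,"jaw":0}]'; python3 st.py
```

```text
time: 10.12
eef_pos: [0.5459, 0.1043, 0.0114]
tool_rot: [0.048, 0.999, 0.0, 0.0]
wrist_force: [-0.6, -0.6, -1.1]
gripper_width: -0.0
gripper_force: 0.0
t 10.12 TCP bay [-105.9   74.5] z 11.4 yaw -0.3 F [-0.6 -0.6] -1.1
```

```bash
python3 -m pendant '[{"linear":[-6,0,0],"roll":0,"jaw":0},{"linear":[-6,0,0],"roll":0,"jaw":0},{"linear":[-5,0,0],"roll":0,"jaw":0},{"linear":[-5,0,0],"roll":0,"jaw":0},{"linear":[-5,0,0],"roll":0,"jaw":0},{"linear":[-5,0,0],"roll":0,"jaw":0},{"linear":[-5,0,0],"roll":0,"jaw":0},{"linear":[-5,0,0],"roll":0,"jaw":0},{"linear":[-5,0,0],"roll":0,"jaw":0},{"linear":[-5,0,0],"roll":0,"jaw":0},{"linear":[-5,0,0],"roll":0,"jaw":0},{"linear":[-5,0,0],"roll":0,"jaw":0},{"linear":[-5,0,0],"roll":0,"jaw":0},{"linear":[-5,0,0],"roll":0,"jaw":0},{"linear":[0,0,0],"roll":0,"jaw":0}]'; python3 st.py a6
```

```text
time: 11.37
eef_pos: [0.6184, 0.097, 0.0113]
tool_rot: [0.046, 0.999, -0.0, 0.0]
wrist_force: [-0.6, -0.4, 0.0]
gripper_width: 0.0001
gripper_force: 0.0
t 11.37 TCP bay [-33.1  73.8] z 11.3 yaw -0.0 F [-0.6 -0.5] 0.0
from left end: c [ 37.3 107.7] left [-48.9 176.1] RFcorner [131.3  49.2]
bar c [-17.8 151.4] theta 51.6 L 76 W 31
```

View pics/a6.png

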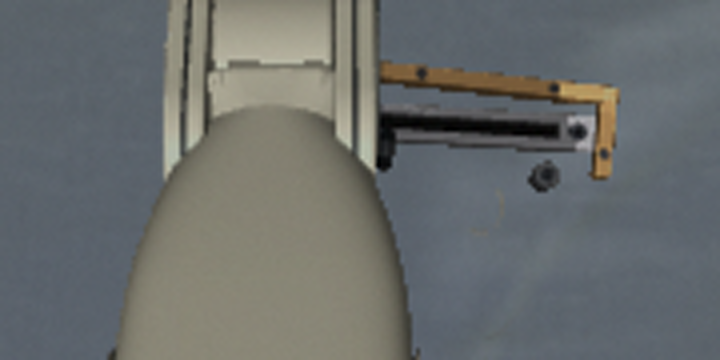

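The bar's right end at crop (595,132) is behind the post and by the right cheek. The bar is nearly parallel to the fence, with a small gap to it.

```bash
python3 -c "
from sc import *
scr1([577,131],[400,123])"
```

```text
c [ -6.6 -11. ] theta 3.5 left [-13.3  98.8] RF [  12.5 -120.1] tcp u,n -23.679783401298334 -21.76765384208663 post clear 10.624766200221067
```

```bash
python3 -m pendant '[{"linear":[-3,0,0],"roll":0,"jaw":0},{"linear":[-3,0,0],"roll":0,"jaw":0},{"linear":[-3,0,0],"roll":0,"jaw":0},{"linear":[-3,0,0],"roll":0,"jaw":0},{"linear":[-2,0,0],"roll":0,"jaw":0},{"linear":[0,0,0],"roll":0,"jaw":0}]'; python3 st.py;python3 -m pendant '[{"linear":[-1,0,0],"roll":0,"jaw":0},{"linear":[-1,0,0],"roll":0,"jaw":0},{"linear":[0,0,0],"roll":0,"jaw":0}]'; python3 st.py
```

```text
time: 11.92
eef_pos: [0.6317, 0.0958, 0.0113]
tool_rot: [0.046, 0.999, -0.0, 0.0]
wrist_force: [-0.6, 1.0, 0.0]
gripper_width: -0.0003
gripper_force: 0.0
t 11.92 TCP bay [-19.7  73.9] z 11.3 yaw -0.0 F [-0.7  0.9] 0.0
time: 12.17
eef_pos: [0.6332, 0.0957, 0.0113]
tool_rot: [0.046, 0.999, 0.0, -0.0]
wrist_force: [-1.5, 0.6, -1.1]
gripper_width: 0.0001
gripper_force: 0.3
t 12.17 TCP bay [-18.2  74. ] z 11.3 yaw -0.0 F [-1.5  0.4] -1.1
```

```bash
python3 -m pendant '[{"linear":[15,0,0],"roll":0,"jaw":0},{"linear":[0,-27,0],"roll":0,"jaw":0},{"linear":[0,-27,0],"roll":0,"jaw":0},{"linear":[0,-27,0],"roll":0,"jaw":0},{"linear":[0,-27,0],"roll":0,"jaw":0},{"linear":[0,0,0],"roll":0,"jaw":0},{"linear":[-3,0,0],"roll":0,"jaw":0},{"linear":[-3,0,0],"roll":0,"jaw":0},{"linear":[-3,0,0],"roll":0,"jaw":0},{"linear":[-3,0,0],"roll":0,"jaw":0},{"linear":[-2,0,0],"roll":0,"jaw":0},{"linear":[-1,0,0],"roll":0,"jaw":0},{"linear":[0,0,0],"roll":0,"jaw":0}]'; python3 st.py;python3 -m pendant '[{"linear":[-1,0,0],"roll":0,"jaw":0},{"linear":[-1,0,0],"roll":0,"jaw":0},{"linear":[0,0,0],"roll":0,"jaw":0}]'; python3 st.py
```

```text
time: 13.25
eef_pos: [0.6233, -0.0113, 0.0111]
tool_rot: [0.046, 0.999, 0.0, -0.0]
wrist_force: [0.1, 0.0, 0.3]
gripper_width: -0.0001
gripper_force: 0.3
t 13.25 TCP bay [-18.3 -33.5] z 11.1 yaw 0.0 F [0.1 0.1] 0.3
time: 13.5
eef_pos: [0.6251, -0.0118, 0.0111]
tool_rot: [0.046, 0.999, 0.0, -0.0]
wrist_force: [-1.3, 0.9, -0.6]
gripper_width: -0.0002
gripper_force: 0.7
t 13.50 TCP bay [-16.4 -33.9] z 11.1 yaw -0.0 F [-1.4  0.8] -0.6
```

```bash
python3 -m pendant '[{"linear":[-1,0,0],"roll":0,"jaw":0},{"linear":[-1,0,0],"roll":0,"jaw":0},{"linear":[0,0,0],"roll":0,"jaw":0}]'; python3 st.py;python3 -m pendant '[{"linear":[-1,0,0],"roll":0,"jaw":0},{"linear":[0,0,0],"roll":0,"jaw":0}]'; python3 st.py;python3 -m pendant '[{"linear":[-1,0,0],"roll":0,"jaw":0},{"linear":[0,0,0],"roll":0,"jaw":0}]'; python3 st.py
```

```text
time: 13.75
eef_pos: [0.6265, -0.0122, 0.0111]
tool_rot: [0.046, 0.999, 0.0, -0.001]
wrist_force: [-4.7, 0.8, 1.0]
gripper_width: -0.0004
gripper_force: 2.3
t 13.75 TCP bay [-14.9 -34.1] z 11.1 yaw -0.0 F [-4.8  0.4] 1.0
time: 13.92
eef_pos: [0.6266, -0.0122, 0.0111]
tool_rot: [0.046, 0.999, 0.0, -0.002]
wrist_force: [-8.6, 1.1, 5.1]
gripper_width: 0.0
gripper_force: 4.5
t 13.92 TCP bay [-14.9 -34.1] z 11.1 yaw -0.0 F [-8.7  0.3] 5.1
time: 14.08
eef_pos: [0.6266, -0.0122, 0.0111]
tool_rot: [0.046, 0.999, 0.0, -0.002]
wrist_force: [-12.7, 1.3, 7.4]
gripper_width: -0.0002
gripper_force: 6.6
t 14.08 TCP bay [-14.9 -34.1] z 11.1 yaw -0.0 F [-12.8   0.2] 7.4
```

The right side is seated (position stalled, force rising). Now back to the left end to seat it the same way.

```bash
python3 -m pendant '[{"linear":[15,0,0],"roll":0,"jaw":0},{"linear":[0,27,0],"roll":0,"jaw":0},{"linear":[0,27,0],"roll":0,"jaw":0},{"linear":[0,27,0],"roll":0,"jaw":0},{"linear":[0,27,0],"roll":0,"jaw":0},{"linear":[0,0,0],"roll":0,"jaw":0},{"linear":[-3,0,0],"roll":0,"jaw":0},{"linear":[-3,0,0],"roll":0,"jaw":0},{"linear":[-2,0,0],"roll":0,"jaw":0},{"linear":[-1,0,0],"roll":0,"jaw":0},{"linear":[-1,0,0],"roll":0,"jaw":0},{"linear":[0,0,0],"roll":0,"jaw":0}]'; python3 st.py;python3 -m pendant '[{"linear":[-1,0,0],"roll":0,"jaw":0},{"linear":[-1,0,0],"roll":0,"jaw":0},{"linear":[0,0,0],"roll":0,"jaw":0}]'; python3 st.py;python3 -m pendant '[{"linear":[-1,0,0],"roll":0,"jaw":0},{"linear":[0,0,0],"roll":0,"jaw":0}]'; python3 st.py
```

```text
time: 15.08
eef_pos: [0.6344, 0.0948, 0.0112]
tool_rot: [0.047, 0.999, -0.0, 0.0]
wrist_force: [-0.1, -0.5, -0.1]
gripper_width: 0.0
gripper_force: 0.0
t 15.08 TCP bay [-16.9  73.2] z 11.2 yaw -0.1 F [-0.  -0.5] -0.1
time: 15.33
eef_pos: [0.6363, 0.0952, 0.0113]
tool_rot: [0.046, 0.999, 0.0, 0.0]
wrist_force: [-0.0, 0.8, -0.1]
gripper_width: -0.0
gripper_force: 0.0
t 15.33 TCP bay [-15.1  73.8] z 11.3 yaw -0.0 F [-0.1  0.8] -0.1
time: 15.5
eef_pos: [0.6367, 0.0953, 0.0112]
tool_rot: [0.046, 0.999, -0.0, -0.0]
wrist_force: [-3.3, -0.2, 1.6]
gripper_width: 0.0001
gripper_force: 1.2
t 15.50 TCP bay [-14.7  73.9] z 11.2 yaw -0.0 F [-3.3 -0.5] 1.6
```

```bash
python3 -m pendant '[{"linear":[-1,0,0],"roll":0,"jaw":0},{"linear":[0,0,0],"roll":0,"jaw":0}]'; python3 st.py; python3 -m pendant '[{"linear":[10,0,0],"roll":0,"jaw":0},{"linear":[20,0,0],"roll":0,"jaw":0},{"linear":[10,0,-10],"roll":0,"jaw":0},{"linear":[0,0,-30],"roll":0,"jaw":0},{"linear":[0,0,-30],"roll":0,"jaw":0},{"linear":[0,0,-30],"roll":0,"jaw":0},{"linear":[0,0,-30],"roll":0,"jaw":0},{"linear":[0,0,-30],"roll":0,"jaw":0},{"linear":[10,30,0],"roll":0,"jaw":0},{"linear":[10,30,0],"roll":0,"jaw":0},{"linear":[10,30,0],"roll":0,"jaw":0},{"linear":[10,30,0],"roll":0,"jaw":0},{"linear":[10,30,0],"roll":0,"jaw":0},{"linear":[10,30,0],"roll":0,"jaw":0},{"linear":[10,30,0],"roll":0,"jaw":0},{"linear":[10,30,0],"roll":0,"jaw":0},{"linear":[10,30,0],"roll":0,"jaw":0},{"linear":[0,0,0],"roll":0,"jaw":0},{"linear":[0,0,0],"roll":0,"jaw":0}]'; python3 st.py a7
```

```text
time: 15.67
eef_pos: [0.6367, 0.0953, 0.0111]
tool_rot: [0.046, 0.999, -0.0, -0.001]
wrist_force: [-6.7, -0.7, 3.4]
gripper_width: 0.0001
gripper_force: 3.5
t 15.67 TCP bay [-14.7  73.9] z 11.1 yaw -0.0 F [-6.6 -1.3] 3.4
time: 17.25
eef_pos: [0.533, 0.3778, 0.1719]
tool_rot: [0.045, 0.999, 0.0, 0.0]
wrist_force: [0.1, 0.7, 0.3]
gripper_width: -0.0
gripper_force: 0.0
t 17.25 TCP bay [-144.   345.6] z 171.9 yaw 0.1 F [0.  0.7] 0.3
from left end: c [  7.6 -11.7] left [ 7.8 98.3] RFcorner [  20.  -121.7]
bar c [  7.7 -11.7] theta -0.1 L 217 W 23
```

View pics/a7.png

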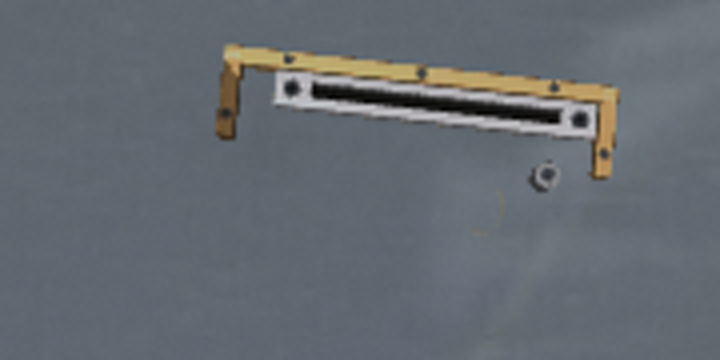

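The bar lies flush along the fence, crop (275,72)–(597,138), behind the post at (545,175) and between the cheeks. It measures x = 7.6 mm and θ = -0.1°, against a home of x = 7.5 mm, and the robot is clear of everything.

```bash
python3 -c "
from bench import hand_in
print(hand_in())"
```

```text
the job is handed in; nothing more can be done
None
```

The clamp bar is in its bay, flush against the fence (x = 7.6 mm, 0.1° off parallel), behind the post and up against the right-hand cheek; the arm kept clear of the cup, pot and card box, touches nothing now, and the job was handed in at about 17 s.

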